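# Fit the amber glass to the worktop lamp

### The job

Fit the amber filter glass to the little worktop lamp: lower it, boss up, into the open cell inside the black ring and let it drop the last bit until it lies flat on its seat (do not drop it from a height), then turn the black ring clockwise, seen from above, until it stops snug. Leave the green glass where it lies.

Things in the scene. Friction and masses are not known exactly. Their poses are not given: they have to be found in the camera images.
- amber_glass: amber, see-through filter glass: flat round flange 40 mm across and 6 mm thick with a round boss 22 mm across, domed at the tip, on top of it, from 6 to 24 mm above the underside; 50 g. Origin at the centre of its underside, z up through the boss; grip it by the boss. It stands on the worktop, boss up.
- green_glass: green filter glass of the same shape, not wanted: flat round flange 40 mm across and 6 mm thick with a round boss 22 mm across, domed at the tip, on top of it, from 6 to 24 mm above the underside; 50 g. Origin at the centre of its underside, z up through the boss; grip it by the boss. It stands on the worktop, boss up.
- seat (a point): centre of the glass's seat on the upright axis of a small fixed aluminium lamp (foot 100 mm across, 12 mm high), 46 mm above the worktop; cell 44 mm across, 6.5 mm deep. A seated glass has its origin here; its boss ends 24 mm above. The black ring round it: 70 mm outside, concentric, 6 mm below to 20 mm above this point, funnel mouth 62 mm narrowing to 47 mm, for the glass to pass. z up.
- ring (a joint): turn of the black knurled ring about the seat's upright axis, rad: 0 open, growing clockwise from above, 1.1 at the stop (snug); starts at 0 to 0.12. Turning it sinks it 3 mm and slides three steel clips inward over the glass's flange, to 31 mm across. Takes 0.1 to 0.4 N m; stays where left. Grip it across its outside from above; one grasp turns it all the way.
Not all that is in view belongs to the job. Of the things that look like the amber_glass, the middle-sized one is meant.

How it is judged:
By the outcome, as a careful person would: the job done as asked, in the order asked, and still so for the second after the job is handed in, with the robot touching nothing.
It also fails if it takes over 43 s, if anything falls off the work surface, if the arm or the gripper's body presses on something with over 40 N, if the wrist force passes 120 N, or if a joint passes its speed limit or range.

### The arm

A 7-joint arm with a two-finger parallel gripper is mounted at the origin on the work surface; the furniture and walls round the work are solid. World frame = base frame: x ahead of the robot, y to its left, z up, the work surface at z = 0. Lengths are in m, angles in rad, forces in N, time in s.
With the tool pointing down it reaches from about 0.425 to 1.025 m from the base axis. Payload 3.6 kg.
Tool frame: the origin (TCP) lies at the very end of the fingers, on their centre line; the grasp point (between the pads) lies 19 mm behind it; z points along the fingers, y is the line along which they close (so a half turn about z gives the same grasp; the last joint's range is limited). The gripper opens to 85 mm and grips with 20 to 120 N. Pads are 22 mm wide; open, the fingers measure 114 mm over their backs; the gripper's body (76 mm by 85 mm) begins 54 mm behind the grasp point. The pads swing forward as they close: fully open they stand 13 mm farther back than shut.
Start: joints at [1.042, 0.591, 0.048, 1.609, -0.033, 0.943, -0.034], TCP at [0.305, -0.658, 0.231] pointing down, gripper open.
Joint ranges: [-2.69, 2.69], [-0.47, 2.24], [-1.27, 1.36], [0.19, 2.51], [-1.53, 4.68], [0.08, 2.07], [-3.09, 3.09]. Speed limits (rad/s): [2.57, 2.57, 3.14, 3.14, 3.14, 3.14, 3.14].

### API

Orientations are given as a unit quaternion [w, x, y, z].
In Python, from cell import robot, camera gives the robot as it stands.
- The arm moves only by the tool carry_out, never from a script. Its argument "rows" is a list of rows, each an object with "delta_pos": the shift along the tool's x, y, z in cm, a list of three; "turn": the turn, a rotation vector about the tool's x, y, z in degrees, a list of three. A call has 1 to 8 rows; each row shifts and turns the commanded pose from where the row before left it, along the tool's axes as they then stand; what a row does not reach is not made up. A row lasts 1/8 s, in which the tool goes at most 62.5 mm and 10.7 degrees, less where a joint would pass 70% of its speed; a pose out of reach is approached as far as the arm can. A call is refused whole if a number of a shift passes 6.25 or a number of a turn 10.7, either way. A call with a gripper value outside its range is refused whole. "gripper" is the opening, from -1 (shut) to 1 (fully open), set as the call begins (left out, the last holds). The fingers move at their own pace and stop on an object; "force" is the grip in N (left out, the last holds). Time passes only in rows, so rows that do not move let the fingers close. It gives the time, the measured TCP pose, the force, the opening and the grip force at its end, in the units of the state.
- robot.read_state(): the state, without advancing time (a new reading comes with each control period).
- camera(name): name is "scene" or "top" or "wrist"; returns a dict with "pixels" (480x640x3 uint8, blue, green, red), "vertical_fov" (degrees; the focal length in pixels is half the picture's height over the tangent of half this angle, whatever the lens; pixels are square), "cx", "cy" (the principal point, pixels), "world_to_cam" (4x4, takes a point from world to camera coordinates). Camera axes: x right, y up, looking along -z (the intrinsics and any distortion apply to the point x, -y, -z); pixel columns grow to the right and rows downward; lengths in m; the calibration is good to about 2 mm. The wrist camera is an equidistant fisheye: a pixel r from the principal point sees the ray r / f radians off the axis. A picture is of the moment at which its call begins. There is no depth.
- robot.finish_job(): hands the job in; it is judged then, once.
The state is a dict: "clock": time; "joint_positions": joint angles; "dq": joint speeds; "joint_torque": joint torques, N m; "tool_pos": TCP position; "tool_rot": TCP orientation; "ft_force": force on the tool from outside, world axes, zero at the start; "wrist_torque": the same for the moment, N m; "width": finger opening in m; "grasp_force": force on a finger pad.
Only numpy, scipy, OpenCV 4.12 (cv2) and the standard library are available. Lean on these libraries where they do the work, as an engineer would, in place of code of your own. Each camera call takes 0.05 s, during which the arm holds its last target. There are 200 camera calls.

## Working session

There is one attempt and no reset: what is moved stays moved. The work goes in short steps, Python scripts to look and compute and a tool call to move; the robot and the scene stay as the last step left them, time stands still between calls to the robot, and variables do not carry over. Pictures are saved under pics/ and viewed, at most 10 in all, crops included, and the job is handed in when it is done.

Besides the shell and the picture viewer there is one more tool, called after "Call:" as name(argument=value, ...), one argument or row to a line, values as JSON. carry_out: Moves the arm, as the interface text tells. Its arguments: {"type":"object","properties":{"rows":{"type":"array","items":{"type":"object","properties":{"delta_pos":{"type":"array","items":{"type":"number"}},"turn":{"type":"array","items":{"type":"number"}}}}},"gripper":{"type":"number"},"force":{"type":"number"}},"required":["rows"]}

```bash
mkdir -p pics; ls; python3 - <<'E'
from cell import robot,camera
import cv2,pickle
s=robot.read_state();print({k:s[k] for k in('clock','tool_pos','tool_rot','width')})
for n in('scene','top'):
    c=camera(n);cv2.imwrite(f'pics/{n}0.png',c['pixels']);pickle.dump(c,open(f'{n}0.pkl','wb'));print(n,{k:c[k] for k in c if k!='pixels'})
E
```

```text
pics
{'clock': 0.0, 'tool_pos': array([ 0.30508651, -0.65676688,  0.23014724]), 'tool_rot': array([-1.08260833e-03,  9.76448063e-01,  2.15749685e-01, -2.83929756e-04]), 'width': 0.08522633750907803}
scene {'vertical_fov': 42.85446540885278, 'cx': 315.2938932773291, 'cy': 240.07324538363324, 'world_to_cam': array([[-0.82765666, -0.56121048, -0.00521984,  0.38590878],
       [ 0.24102955, -0.36383178,  0.89973951, -0.19175323],
       [-0.50684239,  0.74341727,  0.43639611, -0.826518  ],
       [ 0.        ,  0.        ,  0.        ,  1.        ]])}
top {'vertical_fov': 55.57753446465823, 'cx': 318.8311204959048, 'cy': 239.63222316279152, 'world_to_cam': array([[-0.00679878, -0.99951066, -0.03053215, -0.01727849],
       [ 0.99082441, -0.01085497,  0.13471884, -0.4885722 ],
       [-0.13498435, -0.02933608,  0.99041336, -0.84814633],
       [ 0.        ,  0.        ,  0.        ,  1.        ]])}
```

View pics/scene0.png

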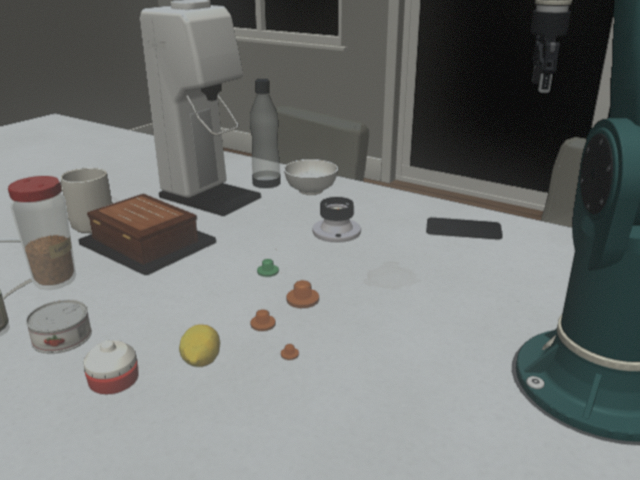

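View pics/top0.png

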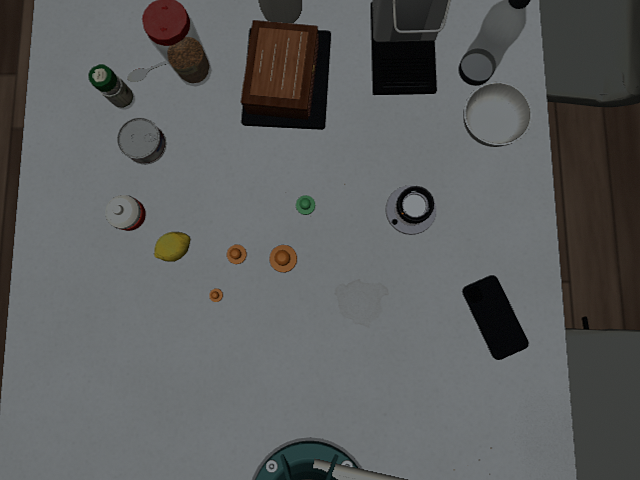

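Top view: the amber lookalikes are at (283,258) large, (236,254) middle and (216,295) small. The green glass is at (305,205), and the lamp ring is at about (415,205) with its foot at (411,210). The middle one at (236,254) is my choice, and I'll check its size in a close crop.

```bash
cat > h.py <<'E'
import numpy as np,cv2,pickle
from scipy.spatial.transform import Rotation as R
def rays(c,uv):
    f=240/np.tan(np.radians(c['vertical_fov']/2));uv=np.atleast_2d(np.asarray(uv,float))
    a=(uv-[c['cx'],c['cy']])/f
    if c.get('fish'):
        r=np.linalg.norm(a,axis=1,keepdims=True)+1e-12
        d=np.c_[a/r*np.sin(r),np.cos(r)]
    else: d=np.c_[a,np.ones(len(a))]
    d=d*[1,-1,-1];W=c['world_to_cam'];Rm=W[:3,:3]
    return -Rm.T@W[:3,3], d@Rm
def plane(c,uv,z):
    o,d=rays(c,uv);return o+d*((z-o[2])/d[:,2])[:,None]
def mask(c,col):
    h=cv2.cvtColor(c['pixels'],cv2.COLOR_BGR2HSV)
    lo,hi={'amber':((5,110,60),(20,255,255)),'green':((50,90,40),(85,255,255)),'black':((0,0,0),(180,255,45))}[col]
    return cv2.inRange(h,lo,hi)
def blobs(m,amin=60,box=None):
    if box: k=np.zeros_like(m);x0,y0,x1,y1=box;k[y0:y1,x0:x1]=255;m=m&k
    cs,_=cv2.findContours(m,cv2.RETR_EXTERNAL,cv2.CHAIN_APPROX_NONE)
    return [q for q in cs if cv2.contourArea(q)>amin]
def circ(p):  # circle fit on xy
    A=np.c_[2*p[:,:2],np.ones(len(p))];s=np.linalg.lstsq(A,(p[:,:2]**2).sum(1),rcond=None)[0]
    return s[:2],np.sqrt(s[2]+s[:2]@s[:2])
def tooldelta(s,t):  # world shift to tool axes, cm
    q=s['tool_rot'];return R.from_quat(q[[1,2,3,0]]).inv().apply(np.asarray(t)-s['tool_pos'])*100
E
python3 - <<'E'
from h import *
c=pickle.load(open('top0.pkl','rb'))
for col,box,z in(('amber',(180,220,320,320),.004),('green',(290,190,320,220),.004),('black',(390,180,440,225),.064)):
    for q in blobs(mask(c,col),40,box):
        p,r=circ(plane(c,q[:,0,:],z));print(col,q[:,0,:].mean(0),p,2*r,cv2.contourArea(q))
c=pickle.load(open('scene0.pkl','rb'))
for q in blobs(mask(c,'amber'),40,(240,270,330,370)):
    p,r=circ(plane(c,q[:,0,:],.004));print('scene',q[:,0,:].mean(0),p,np.ptp(q[:,0,:],axis=0))
for q in blobs(mask(c,'black'),40,(310,190,365,225)): print(q[:,0,:].mean(0),plane(c,[q[:,0,:].mean(0)],.053),np.ptp(q[:,0,:],axis=0))
im=pickle.load(open('top0.pkl','rb'))['pixels'][180:310,195:445];cv2.imwrite('pics/crop.png',cv2.resize(im,None,fx=3,fy=3,interpolation=2))
E
```

```text
amber [215.71428571 294.85714286] [0.38403005 0.18413909] 0.024299209203013924 117.5
amber [282.78666667 258.17333333] [0.45604254 0.05123511] 0.052622206712319174 543.5
amber [236.09615385 253.98076923] [0.4652802  0.14491987] 0.036941675334085516 264.0
green [305.21568627 204.74509804] [0.56388026 0.00638656] 0.03641415913176991 248.5
black [414.91346154 204.53846154] [ 0.54859147 -0.2027193 ] 0.0686689686091774 1038.0
scene [289.19512195 351.75609756] [0.38827461 0.18316345] [14 12]
scene [262.31034483 320.03448276] [0.4731055  0.13943826] [21 17]
scene [302.32467532 293.80519481] [0.46738155 0.03854173] [29 22]
```

View pics/crop.png

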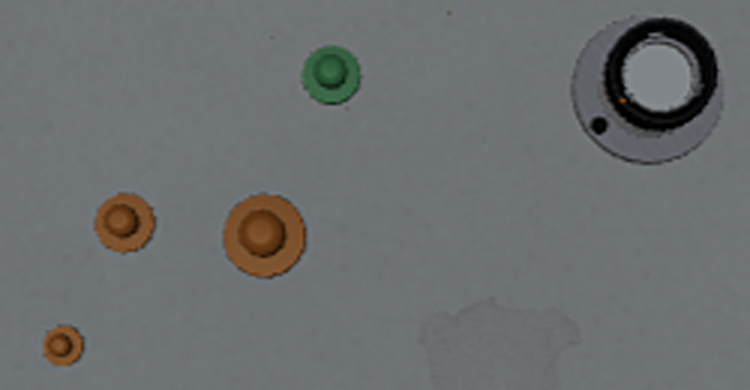

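The crop at top (236,254) has its rim about as wide as the green glass (37 mm measured for both; the others measure 53 and 24 mm). So the amber_glass is at about (0.465, 0.145). The lamp ring measures 69 mm across at about (0.549, -0.203), with its foot offset only by parallax.

```bash
python3 - <<'E'
from h import *
from cell import robot
s=robot.read_state()
print(R.from_quat(s['tool_rot'][[1,2,3,0]]).as_matrix().round(3))
a=tooldelta(s,[.52,-.20,.23]);b=tooldelta(s,[.465,.145,.13])-a
print(a,b)
E
```

```text
[[ 0.907  0.421 -0.001]
 [ 0.421 -0.907  0.002]
 [-0.    -0.002 -1.   ]]
[ 38.74307895 -32.38039846   0.08555707] [  9.54750195 -33.5857566   10.06688434]
```

Call:
carry_out(
  rows=[
    {"delta_pos": [4.3, -3.6, 0]},
    {"delta_pos": [4.3, -3.6, 0]},
    {"delta_pos": [4.3, -3.6, 0]},
    {"delta_pos": [4.3, -3.6, 0]},
    {"delta_pos": [4.3, -3.6, 0]},
    {"delta_pos": [4.3, -3.6, 0]},
    {"delta_pos": [4.3, -3.6, 0]},
    {"delta_pos": [4.3, -3.6, 0]},
  ],
  gripper=1,
)

```text
invalid input
```

Call:
carry_out(
  rows=[
    {"delta_pos": [4.3, -3.6, 0]},
    {"delta_pos": [0, 0, 0]},
    {"delta_pos": [0, 0, 0]},
  ],
)

```text
invalid input
```

```bash
python3 - <<'E'
from h import *
from cell import robot,camera
s=robot.read_state();print(s['clock'],s['tool_pos'],s['joint_positions'])
c=camera('wrist');c['fish']=1;pickle.dump(c,open('w1.pkl','wb'));cv2.imwrite('pics/w1.png',c['pixels'])
print(rays(c,[[320,240]]),c['cx'],c['cy'],c['vertical_fov'])
print(tooldelta(s,[.465,.145,.13]))
E
```

```text
0.1 [ 0.30503783 -0.65688463  0.23025831] [ 1.04253826  0.59203115  0.04832386  1.60968002 -0.03325625  0.94272806
 -0.03369646]
(array([ 0.36709571, -0.62916877,  0.3734119 ]), array([[-0.23794124, -0.11187724, -0.96481472]])) 318.35545419437074 239.50636956947443 65.70646984690485
[ 48.29058091 -65.96615506  10.1524414 ]
```

View pics/w1.png

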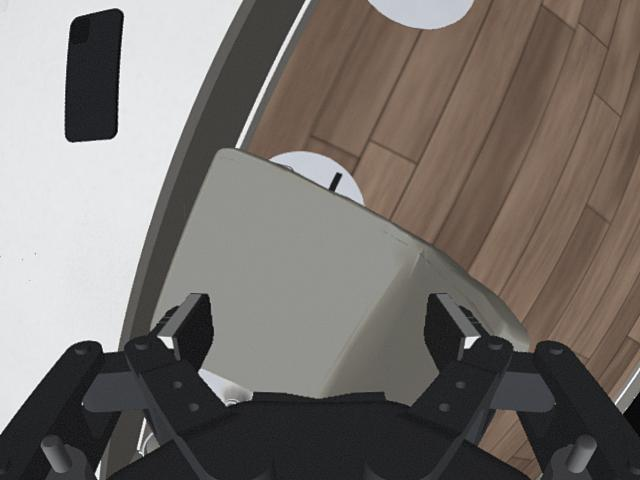

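The moves were refused, so the arm is still at the start and the wrist view shows the floor and the phone at (95,75). I'll give "turn" in every row.

Call:
carry_out(
  rows=[
    {"delta_pos": [4.3, -3.6, 0], "turn": [0, 0, 0]},
    {"delta_pos": [4.3, -3.6, 0], "turn": [0, 0, 0]},
    {"delta_pos": [4.3, -3.6, 0], "turn": [0, 0, 0]},
    {"delta_pos": [4.3, -3.6, 0], "turn": [0, 0, 0]},
    {"delta_pos": [4.3, -3.6, 0], "turn": [0, 0, 0]},
    {"delta_pos": [4.3, -3.6, 0], "turn": [0, 0, 0]},
    {"delta_pos": [4.3, -3.6, 0], "turn": [0, 0, 0]},
    {"delta_pos": [4.3, -3.6, 0], "turn": [0, 0, 0]},
  ],
)

```text
clock: 1.15
tool_pos: [0.4965, -0.2497, 0.2313]
tool_rot: [0.0, 0.976, 0.216, 0.0]
ft_force: [0.6, -0.5, -0.3]
width: 0.0851
grasp_force: 0.0
```

Call:
carry_out(
  rows=[
    {"delta_pos": [4.3, -3.6, 0], "turn": [0, 0, 0]},
    {"delta_pos": [0, 0, 0], "turn": [0, 0, 0]},
  ],
)

```text
clock: 1.4
tool_pos: [0.5225, -0.1943, 0.2312]
tool_rot: [-0.001, 0.975, 0.221, 0.001]
ft_force: [-0.2, -0.1, 0.5]
width: 0.0857
grasp_force: 0.0
```

```bash
python3 - <<'E'
from h import *
from cell import robot,camera
s=robot.read_state();print(s['clock'],s['tool_pos'],s['joint_positions'])
c=camera('wrist');c['fish']=1;pickle.dump(c,open('w1.pkl','wb'));cv2.imwrite('pics/w1.png',c['pixels'])
print(tooldelta(s,[.465,.145,.13]))
for q in blobs(mask(c,'black'),300):
    p,r=circ(plane(c,q[:,0,:],.066));print(q[:,0,:].mean(0),p,2*r)
E
```

```text
1.4 [ 0.52248457 -0.19434409  0.23122206] [ 0.29044573  0.38152032 -0.01814691  1.98944211  0.0052028   0.77026993
 -0.85561726]
[  9.40467519 -33.07999097  10.21343296]
[336.93979933 405.42570473] [ 0.02838669 -0.42444489] 0.8517727581890391
[340.28346457 192.27952756] [ 0.55428786 -0.20293036] 0.06682118440676861
[554.36805556  30.25694444] [ 0.80581273 -0.32043551] 0.0524166784907802
```

View pics/w1.png

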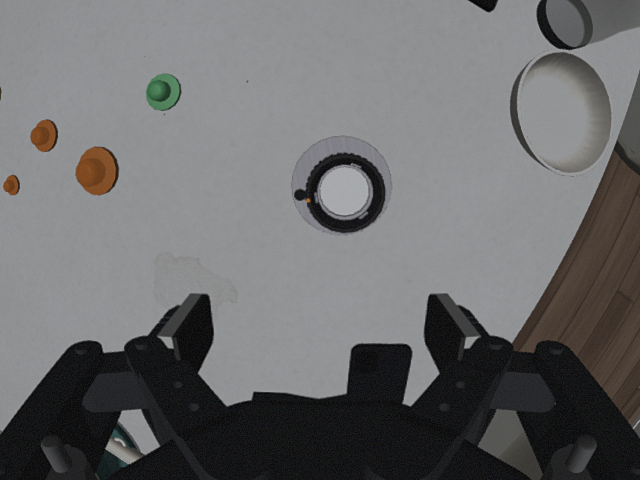

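Wrist view: the lamp ring is centred at about (344,192), with a dark index dot at (301,195). The ambers are at (97,170) large, (43,135) middle and (11,185) small, and the green is at (163,91). This agrees with the top view. Now to the glass.

Call:
carry_out(
  rows=[
    {"delta_pos": [1.5, -5.5, 1.0], "turn": [0, 0, 0]},
    {"delta_pos": [1.6, -5.5, 1.0], "turn": [0, 0, 0]},
    {"delta_pos": [1.6, -5.5, 1.0], "turn": [0, 0, 0]},
    {"delta_pos": [1.6, -5.5, 1.0], "turn": [0, 0, 0]},
    {"delta_pos": [1.6, -5.5, 1.5], "turn": [0, 0, 0]},
    {"delta_pos": [1.6, -5.5, 1.5], "turn": [0, 0, 0]},
    {"delta_pos": [0, 0, 3.0], "turn": [0, 0, 0]},
    {"delta_pos": [0, 0, 0], "turn": [0, 0, 0]},
  ],
  gripper=0.2,
)

```text
clock: 2.45
tool_pos: [0.4656, 0.137, 0.1298]
tool_rot: [0.001, 0.977, 0.215, -0.002]
ft_force: [0.6, -0.7, -1.2]
width: 0.0512
grasp_force: 0.0
```

```bash
python3 - <<'E'
from h import *
from cell import robot,camera
s=robot.read_state();print(s['clock'],s['tool_pos'],s['joint_positions'],s['width'])
c=camera('wrist');c['fish']=1;pickle.dump(c,open('w2.pkl','wb'));cv2.imwrite('pics/w2.png',c['pixels'])
for q in blobs(mask(c,'amber'),100):
    p,r=circ(plane(c,q[:,0,:],.003));print(q[:,0,:].mean(0),p,2*r)
# lamp from w1: foot outline candidates by bright interior and dark ring
c=pickle.load(open('w1.pkl','rb'));g=cv2.cvtColor(c['pixels'],cv2.COLOR_BGR2GRAY)
for t in(140,160,180):
    for q in blobs(cv2.inRange(g,t,255),300,(310,150,385,230)):
        p,r=circ(plane(c,q[:,0,:],.050));print('cell',t,q[:,0,:].mean(0),p,2*r)
m=cv2.morphologyEx(mask(c,'black'),cv2.MORPH_OPEN,np.ones((9,9)) )
E
```

```text
2.45 [0.46564914 0.13700836 0.12976341] [-0.33615718  0.45925003 -0.05733347  2.21527042  0.05747987  0.47354837
 -1.5756772 ] 0.051228688716075665
[220.60810811 289.55405405] [0.38900252 0.18790335] 0.02198489223106016
[411.43147208 278.93908629] [0.46198982 0.05010451] 0.04956475584229568
[309.59589041 223.93835616] [0.46838758 0.14489143] 0.0386038016957861
cell 140 [343.73529412 190.32352941] [ 0.55449648 -0.20410788] 0.041716711216937284
cell 160 [344.11278195 190.72180451] [ 0.55456186 -0.20412823] 0.041109072285768135
```

View pics/w2.png

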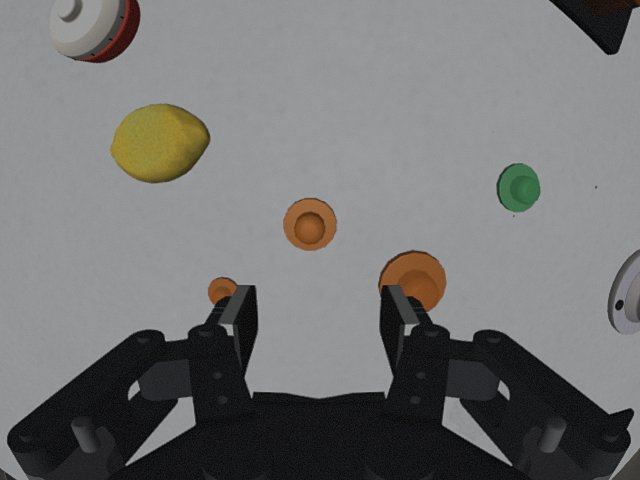

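The wrist view shows the middle amber at (310,224), which gives (0.468, 0.145) and 39 mm across. The small (222,290) and large (413,281) ones are 90 mm away, clear of the fingers. Descending.

Call:
carry_out(
  rows=[
    {"delta_pos": [0.5, -0.7, 3.0], "turn": [0, 0, 0]},
    {"delta_pos": [0, 0, 4.0], "turn": [0, 0, 0]},
    {"delta_pos": [0, 0, 1.5], "turn": [0, 0, 0]},
    {"delta_pos": [0, 0, 0], "turn": [0, 0, 0]},
    {"delta_pos": [0, 0, 0], "turn": [0, 0, 0]},
  ],
)

```text
clock: 3.12
tool_pos: [0.4696, 0.1468, 0.0475]
tool_rot: [-0.0, 0.977, 0.215, 0.001]
ft_force: [-0.5, 1.1, -0.3]
width: 0.051
grasp_force: 0.0
```

```bash
python3 - <<'E'
from h import *
from cell import robot,camera
s=robot.read_state();print(s['clock'],s['tool_pos'],s['width'])
c=camera('wrist');c['fish']=1;pickle.dump(c,open('w3.pkl','wb'));cv2.imwrite('pics/w3.png',c['pixels'])
for q in blobs(mask(c,'amber'),100):
    p,r=circ(plane(c,q[:,0,:],.005));print(q[:,0,:].mean(0),p,2*r,tooldelta(s,[*p,.009]))
E
```

```text
3.125 [0.46959861 0.1467785  0.04747087] 0.051042609291140434
[461.47058824 321.74509804] [0.47548309 0.05508057] 0.030112745805554442 [-3.3268975   8.56676991  3.84365095]
[319.89108911 272.97029703] [0.46882575 0.1450149 ] 0.038898369986496165 [-0.15182991  0.12615557  3.8468409 ]
```

Call:
carry_out(
  rows=[
    {"delta_pos": [-0.15, 0.1, 2.0], "turn": [0, 0, 0]},
    {"delta_pos": [0, 0, 1.8], "turn": [0, 0, 0]},
    {"delta_pos": [0, 0, 0], "turn": [0, 0, 0]},
  ],
)

```text
clock: 3.55
tool_pos: [0.4677, 0.1455, 0.0084]
tool_rot: [0.0, 0.976, 0.216, -0.0]
ft_force: [-0.0, -0.5, -0.2]
width: 0.0512
grasp_force: 0.0
```

Call:
carry_out(
  rows=[
    {"delta_pos": [0, 0, 0], "turn": [0, 0, 0]},
    {"delta_pos": [0, 0, 0], "turn": [0, 0, 0]},
    {"delta_pos": [0, 0, 0], "turn": [0, 0, 0]},
    {"delta_pos": [0, 0, 0], "turn": [0, 0, 0]},
    {"delta_pos": [0, 0, 0], "turn": [0, 0, 0]},
  ],
  gripper=-1,
  force=30,
)

```text
clock: 4.18
tool_pos: [0.4683, 0.1458, 0.0094]
tool_rot: [-0.0, 0.976, 0.216, 0.001]
ft_force: [-0.0, 0.4, 6.4]
width: 0.0201
grasp_force: 29.3
```

Call:
carry_out(
  rows=[
    {"delta_pos": [0, 0, -1], "turn": [0, 0, 0]},
    {"delta_pos": [0, 0, -3], "turn": [0, 0, 0]},
    {"delta_pos": [0, 0, -6], "turn": [0, 0, 0]},
    {"delta_pos": [0, 0, -2], "turn": [0, 0, 0]},
    {"delta_pos": [0, 0, 0], "turn": [0, 0, 0]},
  ],
)

```text
clock: 4.8
tool_pos: [0.4688, 0.1459, 0.1303]
tool_rot: [-0.0, 0.976, 0.216, 0.002]
ft_force: [-0.9, -0.0, -0.0]
width: 0.0204
grasp_force: 29.6
```

```bash
python3 - <<'E'
from h import *
from cell import robot,camera
s=robot.read_state();print(s['clock'],s['tool_pos'],s['width'],s['grasp_force'],s['ft_force'])
c=camera('wrist');c['fish']=1;pickle.dump(c,open('w4.pkl','wb'));a=c['pixels'][180:440,200:440]
for q in blobs(mask(c,'amber'),100):
    p,r=circ(plane(c,q[:,0,:],s['tool_pos'][2]-.005));print(q[:,0,:].mean(0),p,2*r,np.ptp(q[:,0],axis=0))
d=camera('scene');pickle.dump(d,open('s4.pkl','wb'))
f=240/np.tan(np.radians(d['vertical_fov']/2));p=d['world_to_cam']@[*s['tool_pos'],1];u=int(d['cx']-f*p[0]/p[2]);v=int(d['cy']+f*p[1]/p[2]);print(u,v)
b=d['pixels'][max(0,v-60):max(0,v-60)+120,u-60:u+60]
cv2.imwrite('pics/g4.png',np.hstack([cv2.resize(a,(360,390)),cv2.resize(b,(390,390),interpolation=2)]))
E
```

```text
4.8 [0.46875697 0.1458888  0.13033563] 0.020400900426686294 29.55236103851348 [-0.93755015 -0.03870083 -0.00969349]
[232.22352941 301.65882353] [0.45192058 0.1798954 ] 0.014244052697941377 [30 29]
[418.93442623 292.26775956] [0.49060467 0.105712  ] 0.03040131826801956 [65 64]
[318.51672862 296.89962825] [0.46919342 0.14555312] 0.03455593145434184 [79 83]
257 249
```

View pics/g4.png

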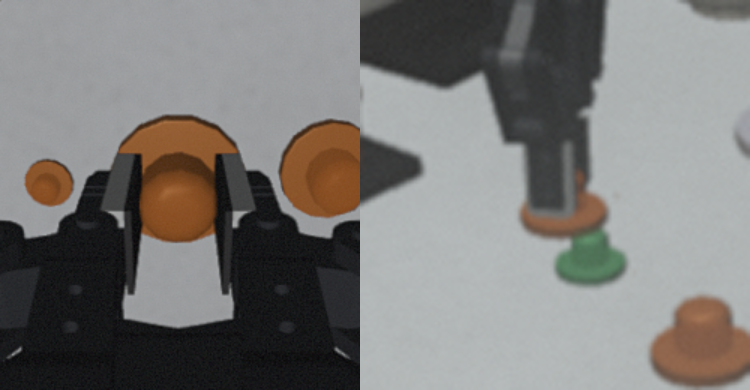

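Left half (wrist): the glass is held between the pads by its boss, centred at about (178,200) in the crop. Right half (scene): the flange sits level, right under the fingertips at (563,212). Now carry it to just beside the lamp for a closer measurement.

Call:
carry_out(
  rows=[
    {"delta_pos": [-1.0, 2.5, -1.0], "turn": [0, 0, 0]},
    {"delta_pos": [-2.1, 5.0, -1.0], "turn": [0, 0, 0]},
    {"delta_pos": [-2.2, 5.0, 0], "turn": [0, 0, 0]},
    {"delta_pos": [-2.2, 5.0, 0], "turn": [0, 0, 0]},
    {"delta_pos": [-2.2, 5.0, 0], "turn": [0, 0, 0]},
    {"delta_pos": [-2.2, 5.0, 0], "turn": [0, 0, 0]},
    {"delta_pos": [-2.1, 5.0, 0], "turn": [0, 0, 0]},
    {"delta_pos": [-1.0, 2.9, 0], "turn": [0, 0, 0]},
  ],
)

```text
clock: 5.9
tool_pos: [0.479, -0.2419, 0.1464]
tool_rot: [-0.001, 0.977, 0.214, -0.002]
ft_force: [1.1, 1.1, 0.4]
width: 0.0205
grasp_force: 29.6
```

Call:
carry_out(
  rows=[
    {"delta_pos": [0, 0, 0], "turn": [0, 0, 0]},
    {"delta_pos": [0, 0, 0], "turn": [0, 0, 0]},
    {"delta_pos": [0, 0, 0], "turn": [0, 0, 0]},
  ],
)

```text
clock: 6.28
tool_pos: [0.4805, -0.2366, 0.1476]
tool_rot: [-0.001, 0.976, 0.217, -0.001]
ft_force: [-0.2, -0.5, -0.4]
width: 0.02
grasp_force: 29.6
```

```bash
python3 - <<'E'
from h import *
from cell import robot,camera
s=robot.read_state();print(s['clock'],s['tool_pos'],s['width'],s['grasp_force'])
c=camera('wrist');c['fish']=1;pickle.dump(c,open('w5.pkl','wb'));cv2.imwrite('pics/w5.png',c['pixels'])
g=cv2.cvtColor(c['pixels'],cv2.COLOR_BGR2GRAY)
for q in blobs(mask(c,'black'),300):
    p,r=circ(plane(c,q[:,0,:],.066));print('black',q[:,0,:].mean(0),p,2*r)
for t in(140,160,180):
    for q in blobs(cv2.inRange(g,t,255),800):
        p,r=circ(plane(c,q[:,0,:],.050));print('br',t,q[:,0,:].mean(0),p,2*r)
E
```

```text
6.275 [ 0.48045794 -0.23658306  0.14764011] 0.020022369688116454 29.56659062881954
black [ 11.04597701 470.6091954 ] [-0.01443922  0.01753547] 0.07606910186565409
black [631.32142857 468.04761905] [ 0.37390904 -0.78732473] 0.07465384234899164
black [ 34.28151261 453.7394958 ] [ 0.0856736  -0.03108043] 0.08124249143097487
black [312.12520868 397.53088481] [ 0.22275814 -0.35042231] 0.46783573378222587
black [289.27513228 328.17460317] [ 0.41915644 -0.24253873] 0.04307841731917325
black [317.1810089  122.34718101] [ 0.5538383  -0.20430273] 0.066176459024352
br 140 [312.03139013 366.71748879] [ 0.38706978 -0.27641098] 0.052939294826215316
br 140 [327.72421425 158.34617087] [ 0.49357711 -0.19004115] 0.4697910542447366
br 160 [313.         366.47465438] [ 0.38714987 -0.27638558] 0.05247458447476586
br 160 [321.2311828  122.29569892] [ 0.55414974 -0.20467924] 0.04190774890553745
br 160 [585.40114068  49.31558935] [ 0.70776407 -0.36660776] 0.08711464678129395
br 160 [254.78919387 169.47490109] [ 0.42979754 -0.23752143] 0.3995127976204298
br 180 [321.47282609 121.83152174] [ 0.55418985 -0.20462271] 0.0413415808789473
```

View pics/w5.png

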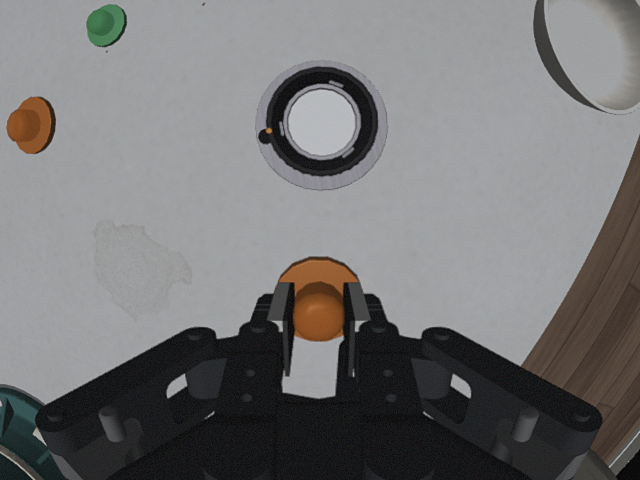

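The lamp is seen nearly from straight above: ring at (321,122), bright cell 41.5 mm across, centre (0.5542, -0.2046), agreeing with the earlier wrist view. The glass in the fingers is at (319,297). Move over and down to just above the ring.

Call:
carry_out(
  rows=[
    {"delta_pos": [4.0, 0.1, 0], "turn": [0, 0, 0]},
    {"delta_pos": [4.0, 0.1, 1.0], "turn": [0, 0, 0]},
    {"delta_pos": [0, 0, 2.5], "turn": [0, 0, 0]},
    {"delta_pos": [0, 0, 2.0], "turn": [0, 0, 0]},
    {"delta_pos": [0, 0, 0], "turn": [0, 0, 0]},
    {"delta_pos": [0, 0, 0], "turn": [0, 0, 0]},
    {"delta_pos": [0, 0, 0], "turn": [0, 0, 0]},
  ],
)

```text
clock: 7.2
tool_pos: [0.5548, -0.2069, 0.0943]
tool_rot: [0.0, 0.976, 0.216, 0.001]
ft_force: [-1.1, -0.1, -0.1]
width: 0.0202
grasp_force: 29.6
```

```bash
python3 - <<'E'
from h import *
from cell import robot
s=robot.read_state();print(s['clock'],s['tool_pos'],s['ft_force'],tooldelta(s,[.554,-.2045,.0585]),R.from_quat(s['tool_rot'][[1,2,3,0]]).as_matrix().round(3))
E
```

```text
7.2 [ 0.55484961 -0.20688665  0.09434772] [-1.06416642 -0.07860934 -0.07396238] [ 0.01830313 -0.25684863  3.58447562] [[ 0.907  0.421  0.002]
 [ 0.421 -0.907 -0.001]
 [ 0.001  0.001 -1.   ]]
```

Call:
carry_out(
  rows=[
    {"delta_pos": [0, -0.2, 0.5], "turn": [0, 0, 0]},
    {"delta_pos": [0, 0, 0.8], "turn": [0, 0, 0]},
    {"delta_pos": [0, 0, 0.7], "turn": [0, 0, 0]},
    {"delta_pos": [0, 0, 0], "turn": [0, 0, 0]},
    {"delta_pos": [0, 0, 0], "turn": [0, 0, 0]},
  ],
)

```text
clock: 7.82
tool_pos: [0.5533, -0.2051, 0.0731]
tool_rot: [-0.0, 0.976, 0.216, -0.0]
ft_force: [0.4, -0.0, -0.9]
width: 0.0203
grasp_force: 29.6
```

```bash
python3 - <<'E'
from h import *
from cell import robot,camera
P=[]
for i in range(4):
    s=robot.read_state();P.append(s['tool_pos']); c=camera('wrist')
print(np.array(P).round(4),s['clock'],s['ft_force'],s['wrist_torque'])
c['fish']=1;pickle.dump(c,open('w6.pkl','wb'));cv2.imwrite('pics/w6.png',cv2.resize(c['pixels'][200:400,200:440],None,fx=3,fy=3)[:600])
E
```

```text
[[ 0.5533 -0.2051  0.0731]
 [ 0.5534 -0.2051  0.0733]
 [ 0.5535 -0.2051  0.0734]
 [ 0.5535 -0.2051  0.0735]] 7.975 [-0.50303274 -0.69947732 -0.47259302] [-0.06183433  0.00784595 -0.01101065]
```

View pics/w6.png

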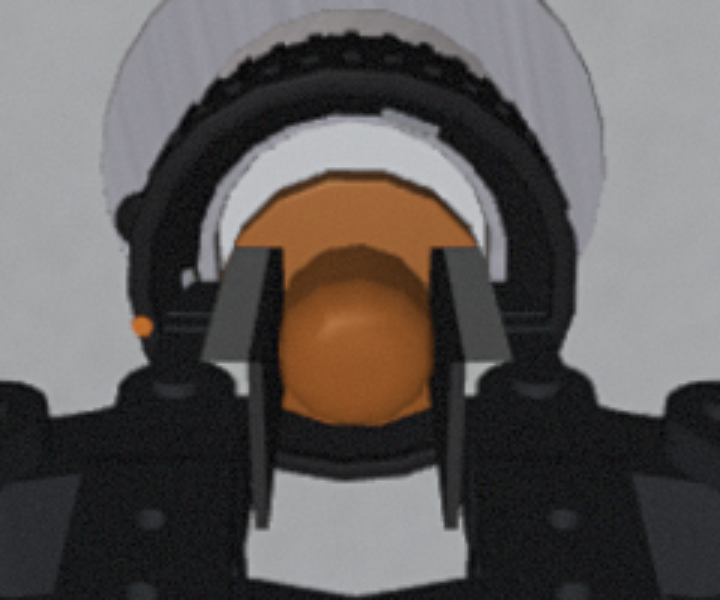

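The glass (355,300) is in the mouth, centred sideways on the ring (352), with no contact force. Lower it to about 2 to 3 mm above the seat.

Call:
carry_out(
  rows=[
    {"delta_pos": [0.05, 0, 0.5], "turn": [0, 0, 0]},
    {"delta_pos": [0, 0, 0.4], "turn": [0, 0, 0]},
    {"delta_pos": [0, 0, 0.3], "turn": [0, 0, 0]},
    {"delta_pos": [0, 0, 0], "turn": [0, 0, 0]},
    {"delta_pos": [0, 0, 0], "turn": [0, 0, 0]},
  ],
)

```text
clock: 8.65
tool_pos: [0.5538, -0.2048, 0.0613]
tool_rot: [0.0, 0.976, 0.216, 0.0]
ft_force: [0.1, -0.1, 0.3]
width: 0.0201
grasp_force: 29.6
```

Call:
carry_out(
  rows=[
    {"delta_pos": [0, 0, 0.2], "turn": [0, 0, 0]},
    {"delta_pos": [0, 0, 0], "turn": [0, 0, 0]},
    {"delta_pos": [0, 0, 0], "turn": [0, 0, 0]},
  ],
)

```text
clock: 9.02
tool_pos: [0.5538, -0.2048, 0.0593]
tool_rot: [0.0, 0.976, 0.216, 0.0]
ft_force: [-0.6, 0.3, -0.6]
width: 0.0197
grasp_force: 29.6
```

Call:
carry_out(
  rows=[
    {"delta_pos": [0, 0, 0.2], "turn": [0, 0, 0]},
    {"delta_pos": [0, 0, 0], "turn": [0, 0, 0]},
    {"delta_pos": [0, 0, 0], "turn": [0, 0, 0]},
  ],
)

```text
clock: 9.4
tool_pos: [0.5538, -0.2048, 0.0572]
tool_rot: [-0.0, 0.976, 0.216, -0.0]
ft_force: [0.6, 0.3, -0.6]
width: 0.0202
grasp_force: 29.6
```

Call:
carry_out(
  rows=[
    {"delta_pos": [0, 0, 0], "turn": [0, 0, 0]},
    {"delta_pos": [0, 0, 0], "turn": [0, 0, 0]},
    {"delta_pos": [0, 0, 0], "turn": [0, 0, 0]},
    {"delta_pos": [0, 0, 0], "turn": [0, 0, 0]},
  ],
  gripper=-0.38,
)

```text
clock: 9.9
tool_pos: [0.5538, -0.2048, 0.0573]
tool_rot: [0.0, 0.976, 0.216, 0.0]
ft_force: [0.3, -0.3, -0.0]
width: 0.0265
grasp_force: 0.0
```

Released cleanly. Raise, open, and back off for a look.

Call:
carry_out(
  rows=[
    {"delta_pos": [0, 0, -1], "turn": [0, 0, 0]},
    {"delta_pos": [0, 0, -3], "turn": [0, 0, 0]},
    {"delta_pos": [0, 0, -4], "turn": [0, 0, 0]},
    {"delta_pos": [-4, 0, -1], "turn": [0, 0, 0]},
    {"delta_pos": [-4, 0, 0], "turn": [0, 0, 0]},
    {"delta_pos": [0, 0, 0], "turn": [0, 0, 0]},
    {"delta_pos": [0, 0, 0], "turn": [0, 0, 0]},
  ],
)

```text
clock: 10.78
tool_pos: [0.4821, -0.2385, 0.148]
tool_rot: [0.0, 0.976, 0.216, 0.001]
ft_force: [0.8, -0.2, 0.7]
width: 0.0266
grasp_force: 0.0
```

```bash
python3 - <<'E'
from h import *
from cell import robot,camera
s=robot.read_state();print(s['clock'],s['tool_pos'],s['width'],s['joint_positions'][6])
c=camera('wrist');c['fish']=1;pickle.dump(c,open('w7.pkl','wb'))
for q in blobs(mask(c,'amber'),800): 
    p,r=circ(plane(c,q[:,0],.049));print(q[:,0].mean(0),p,2*r,np.ptp(q[:,0],axis=0))
for q in blobs(mask(c,'black'),800,(220,40,420,220)):
    p,r=circ(plane(c,q[:,0],.066));print('blk',q[:,0].mean(0),p,2*r)
d=camera('scene');pickle.dump(d,open('s7.pkl','wb'))
cv2.imwrite('pics/w7.png',np.hstack([cv2.resize(c['pixels'][50:200,240:400],(400,375),interpolation=2),cv2.resize(d['pixels'][180:255,300:380],(400,375),interpolation=2)]))
E
```

```text
10.775 [ 0.48208316 -0.23847661  0.14795794] 0.026613065109365102 -0.8400306555499791
[ 28.39285714 127.05714286] [0.4706557  0.01624923] 0.04952853461477643 [44 56]
[317.50588235 123.72352941] [ 0.55410472 -0.20508472] 0.03848812386872148 [59 58]
blk [312.8816568  123.80769231] [ 0.55389439 -0.20435927] 0.06616978683448811
```

View pics/w7.png

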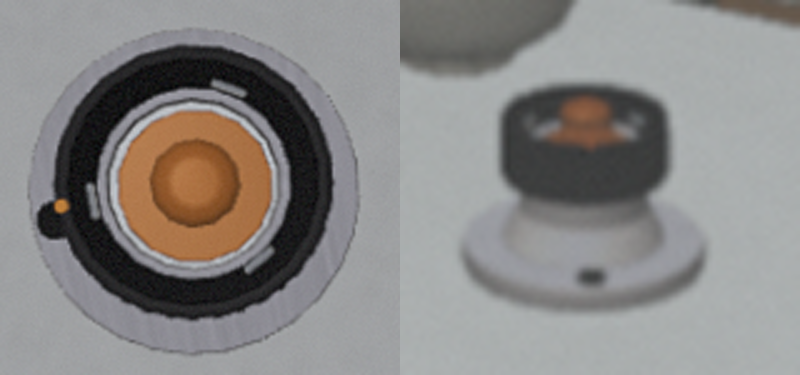

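Both views show the glass lying flat and concentric in the cell, centre (0.5541, -0.2051). The ring's orange mark is at (62,205), next to the foot's dot at (52,220), so the ring is open. Now grip the ring.

Call:
carry_out(
  rows=[
    {"delta_pos": [4, 0, 0], "turn": [0, 0, 0]},
    {"delta_pos": [4, 0, 0], "turn": [0, 0, 0]},
    {"delta_pos": [0, 0, 0], "turn": [0, 0, 0]},
    {"delta_pos": [0, 0, 3], "turn": [0, 0, 0]},
    {"delta_pos": [0, 0, 0], "turn": [0, 0, 0]},
    {"delta_pos": [0, 0, 0], "turn": [0, 0, 0]},
  ],
  gripper=1,
)

```text
clock: 11.62
tool_pos: [0.5537, -0.2049, 0.1176]
tool_rot: [0.0, 0.976, 0.216, -0.0]
ft_force: [-0.2, -1.1, 0.7]
width: 0.0858
grasp_force: 0.0
```

```bash
python3 - <<'E'
from h import *
from cell import robot,camera
s=robot.read_state();print(s['clock'],s['tool_pos'],s['width'],tooldelta(s,[.554,-.2047,.032]))
E
```

```text
11.625 [ 0.55368389 -0.20491536  0.1176033 ] 0.0858066929592519 [ 3.98226900e-02 -6.15904416e-03  8.56032050e+00]
```

Call:
carry_out(
  rows=[
    {"delta_pos": [0, 0, 3], "turn": [0, 0, 0]},
    {"delta_pos": [0, 0, 2], "turn": [0, 0, 0]},
    {"delta_pos": [0, 0, 2], "turn": [0, 0, 0]},
    {"delta_pos": [0, 0, 1.5], "turn": [0, 0, 0]},
    {"delta_pos": [0, 0, 0], "turn": [0, 0, 0]},
    {"delta_pos": [0, 0, 0], "turn": [0, 0, 0]},
  ],
)

```text
clock: 12.38
tool_pos: [0.5544, -0.205, 0.033]
tool_rot: [0.0, 0.976, 0.216, 0.001]
ft_force: [0.6, -0.3, 0.5]
width: 0.0853
grasp_force: 0.0
```

Call:
carry_out(
  rows=[
    {"delta_pos": [0, 0, 0], "turn": [0, 0, 0]},
    {"delta_pos": [0, 0, 0], "turn": [0, 0, 0]},
    {"delta_pos": [0, 0, 0], "turn": [0, 0, 0]},
    {"delta_pos": [0, 0, 0], "turn": [0, 0, 0]},
  ],
  gripper=-1,
  force=40,
)

```text
clock: 12.88
tool_pos: [0.5542, -0.2046, 0.0336]
tool_rot: [0.0, 0.976, 0.216, 0.0]
ft_force: [-2.1, 1.1, 6.1]
width: 0.0674
grasp_force: 42.9
```

```bash
python3 - <<'E'
from h import *
from cell import robot,camera
s=robot.read_state();print(s['clock'],s['tool_pos'],s['width'],s['grasp_force'],s['ft_force'],s['wrist_torque'],s['joint_positions'])
E
```

```text
12.875 [ 0.55417026 -0.20456836  0.03364602] 0.06735544842264242 42.946715430225595 [-2.07410407  1.10519851  6.13114606] [0.12966926 0.21175628 0.01558339] [ 0.32170151  0.7062645  -0.06306948  2.02629602  0.10227088  0.41092289
 -0.95561182]
```

Call:
carry_out(
  rows=[
    {"delta_pos": [0, 0, 0.04], "turn": [0, 0, 6]},
    {"delta_pos": [0, 0, 0.04], "turn": [0, 0, 8]},
    {"delta_pos": [0, 0, 0.04], "turn": [0, 0, 8]},
    {"delta_pos": [0, 0, 0.04], "turn": [0, 0, 8]},
    {"delta_pos": [0, 0, 0], "turn": [0, 0, 0]},
    {"delta_pos": [0, 0, 0], "turn": [0, 0, 0]},
  ],
)

```text
clock: 13.62
tool_pos: [0.5542, -0.2054, 0.0322]
tool_rot: [0.0, 0.999, -0.045, 0.001]
ft_force: [-1.5, 0.5, 6.7]
width: 0.0673
grasp_force: 43.0
```

```bash
python3 - <<'E'
from h import *
from cell import robot,camera
s=robot.read_state();print(s['clock'],s['tool_pos'],s['width'],s['grasp_force'],s['ft_force'],s['wrist_torque'],R.from_quat(s['tool_rot'][[1,2,3,0]]).as_matrix().round(3)[0])
E
```

```text
13.625 [ 0.55421295 -0.20537717  0.03219148] 0.06734783815400779 43.00877172870969 [-1.45511425  0.49847159  6.74666162] [-0.14801409  0.40035045 -0.11945061] [ 0.996 -0.089  0.001]
```

Call:
carry_out(
  rows=[
    {"delta_pos": [0, 0, 0.04], "turn": [0, 0, 8]},
    {"delta_pos": [0, 0, 0.04], "turn": [0, 0, 8]},
    {"delta_pos": [0, 0, 0.04], "turn": [0, 0, 6]},
    {"delta_pos": [0, 0, 0.02], "turn": [0, 0, 3]},
    {"delta_pos": [0, 0, 0], "turn": [0, 0, 0]},
    {"delta_pos": [0, 0, 0], "turn": [0, 0, 0]},
  ],
)

```text
clock: 14.38
tool_pos: [0.5538, -0.206, 0.031]
tool_rot: [0.0, 0.966, -0.26, 0.001]
ft_force: [-2.2, -0.9, 8.6]
width: 0.0675
grasp_force: 43.3
```

```bash
cat >st.py <<'E'
from h import *
from cell import robot
s=robot.read_state();m=R.from_quat(s['tool_rot'][[1,2,3,0]]).as_matrix();print(s['clock'],s['tool_pos'],s['grasp_force'],s['ft_force'],s['wrist_torque'],'yaw',np.degrees(np.arctan2(m[1,0],m[0,0])))
E
python3 st.py
```

```text
14.375 [ 0.55384796 -0.20600278  0.03095969] 43.25112874044862 [-2.23558948 -0.90371665  8.58617935] [-0.2787094   0.60983686 -0.07753243] yaw -30.15446475352977
```

Call:
carry_out(
  rows=[
    {"delta_pos": [0, 0, 0.02], "turn": [0, 0, 2]},
    {"delta_pos": [0, 0, 0], "turn": [0, 0, 2]},
    {"delta_pos": [0, 0, 0], "turn": [0, 0, 0]},
    {"delta_pos": [0, 0, 0], "turn": [0, 0, 0]},
  ],
)

```text
clock: 14.88
tool_pos: [0.5538, -0.2061, 0.0309]
tool_rot: [0.0, 0.956, -0.294, 0.001]
ft_force: [-2.5, -0.7, 9.9]
width: 0.0674
grasp_force: 43.4
```

```bash
python3 st.py
```

```text
14.875 [ 0.5538016  -0.2060909   0.03089457] 43.432310440402944 [-2.49373847 -0.74705226  9.89468601] [-0.32149397  0.66029278 -0.01425882] yaw -34.13557162535768
```

Call:
carry_out(
  rows=[
    {"delta_pos": [0, 0, 0], "turn": [0, 0, 2]},
    {"delta_pos": [0, 0, 0], "turn": [0, 0, 0]},
    {"delta_pos": [0, 0, 0], "turn": [0, 0, 0]},
  ],
)

```text
clock: 15.25
tool_pos: [0.5538, -0.2061, 0.0309]
tool_rot: [0.0, 0.951, -0.31, 0.001]
ft_force: [-2.0, -0.5, 9.0]
width: 0.0676
grasp_force: 43.4
```

```bash
python3 st.py
```

```text
15.25 [ 0.55377554 -0.20612085  0.03089536] 43.44139600456401 [-1.95258561 -0.47719119  9.04659574] [-0.32675679  0.70326071  0.02715206] yaw -36.12975583534697
```

Call:
carry_out(
  rows=[
    {"delta_pos": [0, 0, 0], "turn": [0, 0, 2]},
    {"delta_pos": [0, 0, 0], "turn": [0, 0, 0]},
    {"delta_pos": [0, 0, 0], "turn": [0, 0, 0]},
  ],
)

```text
clock: 15.62
tool_pos: [0.5537, -0.2061, 0.0309]
tool_rot: [0.001, 0.946, -0.325, 0.001]
ft_force: [-1.1, -0.9, 9.1]
width: 0.0669
grasp_force: 44.2
```

```bash
python3 st.py
```

```text
15.625 [ 0.55371406 -0.20612852  0.03089434] 44.244242326385574 [-1.14111817 -0.88965592  9.13380167] [-0.3998469   0.73435579  0.55045809] yaw -37.90379065334649
```

Call:
carry_out(
  rows=[
    {"delta_pos": [0, 0, 0], "turn": [0, 0, 2]},
    {"delta_pos": [0, 0, 0], "turn": [0, 0, 0]},
    {"delta_pos": [0, 0, 0], "turn": [0, 0, 0]},
  ],
)

```text
clock: 16.0
tool_pos: [0.5537, -0.2061, 0.0309]
tool_rot: [0.001, 0.941, -0.339, 0.001]
ft_force: [-3.2, -1.1, 9.1]
width: 0.0675
grasp_force: 45.3
```

```bash
python3 st.py
```

```text
16.0 [ 0.55371723 -0.20611236  0.03090695] 45.255080020215246 [-3.18731729 -1.14777789  9.1492807 ] [-0.4884328   0.8728389   1.33934311] yaw -39.60420916871034
```

The torque jumped at the stop (0.03 to 1.34 N m). Release and rise.

Call:
carry_out(
  rows=[
    {"delta_pos": [0, 0, 0], "turn": [0, 0, 0]},
    {"delta_pos": [0, 0, 0], "turn": [0, 0, 0]},
    {"delta_pos": [0, 0, 0], "turn": [0, 0, 0]},
    {"delta_pos": [0, 0, 0], "turn": [0, 0, 0]},
  ],
  gripper=1,
)

```text
clock: 16.5
tool_pos: [0.5538, -0.2047, 0.0289]
tool_rot: [-0.0, 0.939, -0.343, -0.0]
ft_force: [-0.5, -0.5, 1.2]
width: 0.085
grasp_force: 0.0
```

Call:
carry_out(
  rows=[
    {"delta_pos": [0, 0, -2], "turn": [0, 0, 0]},
    {"delta_pos": [0, 0, -4], "turn": [0, 0, 0]},
    {"delta_pos": [0, 0, -4], "turn": [0, 0, 0]},
    {"delta_pos": [-4, 0, -2], "turn": [0, 0, 0]},
    {"delta_pos": [-4, 0, 0], "turn": [0, 0, 0]},
    {"delta_pos": [0, 0, 0], "turn": [0, 0, 0]},
    {"delta_pos": [0, 0, 0], "turn": [0, 0, 0]},
  ],
)

```text
clock: 17.38
tool_pos: [0.4936, -0.1536, 0.1502]
tool_rot: [-0.0, 0.939, -0.343, 0.001]
ft_force: [0.5, -0.7, 0.6]
width: 0.0854
grasp_force: 0.0
```

```bash
python3 st.py; python3 - <<'E'
from h import *
from cell import robot,camera
w8=camera('wrist');w8['fish']=1;pickle.dump(w8,open('w8.pkl','wb'))
C=np.array([.5541,-.2048])
for n,z in(('w7',.066),('w8',.063)):
    c=pickle.load(open(n+'.pkl','rb'))
    for col,a,b in(('amber',2,3000),):
        for q in blobs(mask(c,col),.5):
            P=plane(c,[q[:,0].mean(0)],z)[0,:2]-C; r=np.hypot(*P)
            if r<.06: print(n,q[:,0].mean(0),cv2.contourArea(q),'r',r,'ang',np.degrees(np.arctan2(P[1],P[0])))
    for q in blobs(mask(c,'amber'),800):
        p,r=circ(plane(c,q[:,0],.05));print(' big',p,2*r)
E
```

```text
17.375 [ 0.49359285 -0.1536417   0.15015271] 0.0 [ 0.47177841 -0.66313146  0.60119452] [-0.02640821 -0.01473279  0.01169599] yaw -40.08586488686396
w7 [264.     131.9375] 27.0 r 0.032366361457295725 ang 124.45401382257351
w7 [317.50588235 123.72352941] 2762.0 r 0.0009317998180373268 ang -136.37243694506805
 big [0.47095731 0.01531326] 0.04932406622835853
 big [ 0.55406183 -0.20510694] 0.038329233551384324
w8 [270.13333333 134.66666667] 18.5 r 0.03217177013008855 ang 63.00598360029429
w8 [321.66304348 123.02173913] 2477.0 r 0.0005932146103046162 ang 179.43599291262495
 big [ 0.55407449 -0.20520833] 0.036729145835954366
```

```bash
python3 -c "
from cell import robot
print(robot.finish_job())"
```

```text
the job is handed in; nothing more can be done
None
```

The amber glass lies flat on its seat, the ring is turned about 61° clockwise to its stop, the green glass was not touched, and the job was handed in at about 17.4 s.

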